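# Seat the latch cap and show the latch unit to the inspection camera

### The job

On this helmet line, press the yellow cap of the black latch unit fully home while the unit stands in its nest, then lift the unit out and present it to the inspection camera: held in the air on the lens axis, with its orange front face 12 cm in front of the lens and square to it, and the capped top uppermost in the camera's view. Finish while holding it still there, in the gripper alone and not touching the camera; leave the other latch unit (white cap) and everything else on the table where they are.

Things in the scene. Friction and masses are not known exactly. Their poses are not given: they have to be found in the camera images.
- latch: Latch unit to work on: loose black block 90 (x) by 34 (y) by 55 mm high (z), 0.16-0.33 kg, yellow cap on top, orange plate with white dot on its front (+x) end. Origin: centre of underside; z up. Stands in one of the nest's pockets, lowest 12 mm inside, 1.5 mm play. Grip it from above across its 34 mm width (y), 36 to 45 mm above its underside: fingertips then clear the nest.
- latch_cap (a joint): How far the yellow cap is pushed into the latch unit, in m: 0 to 0.002 at the start, 0.006 = fully home (hard stop). It resists with about 6 N of friction and stays where it is left.
- cap_top (a point): Centre of the top of the yellow cap, a disc 28 mm across in the middle of the latch unit's top; moves with the cap. 57 mm above the unit's underside when home (2 mm proud of the block), 61 to 63 mm at the start; a red band shows beneath the yellow until it is home. Axes as the unit's.
- latch_middle (a point): Point in the middle of the latch unit, on its axis, 30 mm above the underside (the orange front face is 45 mm ahead of it along +x). Axes as the unit's.
- nest: Fixed aluminium plate 130 x 210 mm (x, y), 20 mm high, origin at the centre of its underside. Two pockets 93 x 37 mm, 12 mm deep (floor 8 mm above the table), centres at y = +55 and -55 mm in its frame, long side along its x. The yellow-capped unit is in one, the white-capped one in the other.
- camera: Fixed stand of the inspection camera: base plate 110 x 120 mm, a 24 mm column 364 mm high. Origin: on the table straight below the centre of the lens front; the base's centre is 70 mm and the column 85 mm behind it (the stand's +x). It carries the camera head, which looks along the stand's -x, roughly towards the robot, and 25 degrees down.
- camera_head: Camera head: black lens 42 mm across with a white ring light (66 mm) and a blue housing behind. Origin: centre of the lens front, 320 mm above the stand's origin. It looks along its own -x (25 degrees below level); its z is the up of its picture, its y is level.
- view_point (a point): Where latch_middle must be held: on the lens axis, 165 mm in front of the lens (orange face then 120 mm from it), about 250 mm above the table. Axes are the camera head's; presented correctly, the latch unit's x, y and z axes point the same way as these (orange face to the lens, so the unit leans back from it by 25 degrees).
- other_latch: Bystander: finished latch unit with a white cap, same size (top of cap 57 mm above its underside), in the other pocket, loose.
- helmet: Bystander: black open-face helmet, 250 mm across, 230 mm high, loose; origin at the centre of its underside.
- bin_near: Bystander: blue bin 180 x 150 x 110 mm high with black parts, at the robot's right, loose; origin at the centre of its underside.
- bin_far: Bystander: blue bin like the other, farther from the robot, loose.
- screwdriver: Bystander: screwdriver about 190 mm long, lying on the table beyond the nest, loose.
- tub: Bystander: white tub 90 mm across, 55 mm high, with yellow caps, loose.
- collar: Bystander: steel collar 60 mm across, 14 mm high, loose.
- front_face (a point): Centre of the latch unit's orange front face: 45 mm ahead (+x) of latch_middle. Axes as the unit's.
Mind the look-alikes: they are no part of the job. Leave any turquoise look-alike of the latch alone.

How it is judged:
By the outcome, as a careful person would: the job done as asked, in the order asked, and still so for the second after the job is handed in, while the arm keeps its last pose, push and grip.
It also fails if it takes over 43 s, if anything falls off the work surface, if the arm or the gripper's body presses on something with over 40 N, if the wrist force passes 120 N, or if a joint passes its speed limit or range.

### The arm

A 6-joint arm with a two-finger parallel gripper is mounted at the origin on the work surface. World frame = base frame: x ahead of the robot, y to its left, z up, the work surface at z = 0. Lengths are in mm, angles in rad, forces in N, time in s.
With the tool pointing down it reaches from about 350 to 775 mm from the base axis. Payload 7.3 kg.
Tool frame: the origin (TCP) lies at the very end of the fingers, on their centre line; the grasp point (between the pads) lies 19 mm behind it; z points along the fingers, y is the line along which they close (so a half turn about z gives the same grasp; the last joint's range is limited). The gripper opens to 92 mm and grips with 3 to 60 N. Pads are 19 mm wide; open, the fingers measure 130 mm over their backs; the gripper's body (75 mm by 190 mm) begins 47 mm behind the grasp point.
Start: joints at [-0.146, 0.342, 1.524, -0, 1.275, -0.146], TCP at [525.019, 0.019, 226.741] pointing down, gripper open.
Joint ranges: [-2.53, 2.53], [-0.77, 2.02], [0.04, 2.7], [-1, 4.14], [0.28, 2.66], [-3.11, 3.11]. Speed limits (rad/s): [2.57, 2.57, 3.14, 3.14, 3.14, 3.14].

### API

Orientations are given as [roll, pitch, yaw] about the fixed x, y, z axes, in that order (R = Rz(yaw) Ry(pitch) Rx(roll)).
In Python, from plant import get_obs, vision, workorder gives the robot as it stands.
- The arm moves only by the shell command python3 -m pendant 'ROWS' [OPENING]. ROWS is a JSON object of lists of equal length, an entry for each row: "dp": the shift along the tool's x, y, z in m, a list of three; "rotation": the turn, a rotation vector about the tool's x, y, z in rad, a list of three. A call has 1 to 8 rows; each row is the pose to reach, as a shift and turn from the pose commanded when the call began, along the tool's axes at that moment; what a row does not reach only later rows make up. A row lasts 1/8 s, in which the tool goes at most 62.5 mm and 10.7 degrees, less where a joint would pass 70% of its speed; a pose out of reach is approached as far as the arm can. A call with a gripper value outside its range is refused whole. OPENING is the finger opening in m, from 0 to 0.0918, set as the call begins (- or left out, the last holds). The fingers move at their own pace and stop on an object; the grip force is fixed at half the most. Time passes only in rows, so rows that repeat a pose let the fingers close. It gives the time, the measured TCP pose, the force, the opening and the grip force at its end, in the units of the state.
- get_obs(): the state, without advancing time (a new reading comes with each control period).
- vision.capture(name): name is "scene" or "side" or "wrist"; returns a dict with "pixels" (420x560x3 uint8, red, green, blue), "vfov" (degrees; the focal length in pixels is half the picture's height over the tangent of half this angle, whatever the lens; pixels are square), "cx", "cy" (the principal point, pixels), "dist" ([k1, k2, p1, p2, k3] as OpenCV has them; the pictures are not rectified), "pose" (4x4, takes a point from camera to world coordinates); the wrist camera has in their place "T_tool_cam" (4x4, takes a point from camera to tool coordinates, whose origin is the TCP and whose axes are the flange's). Camera axes: x right, y up, looking along -z (the intrinsics and any distortion apply to the point x, -y, -z); pixel columns grow to the right and rows downward; lengths in mm; the calibration is good to about 2 mm. A picture is of the moment at which its call begins: read the wrist's pose just before it. There is no depth.
- workorder.close_job(): hands the job in; it is judged then, once.
The state is a dict: "time": time; "joint_positions": joint angles; "dq": joint speeds; "tau": joint torques, N m; "tool_pos": TCP position; "tcp_rot": TCP orientation; "contact_force": force on the tool from outside, world axes, zero at the start; "moment": the same for the moment, N m; "grip_width": finger opening in mm; "finger_force": force on a finger pad.
Only numpy, scipy, OpenCV 4.12 (cv2) and the standard library are available. Lean on these libraries where they do the work, as an engineer would, in place of code of your own. Each camera call takes 0.05 s, during which the arm holds its last target. There are 200 camera calls.

## Working session

There is one attempt and no reset: what is moved stays moved. The work goes in short steps, Python scripts to look and compute and a shell command to move; the robot and the scene stay as the last step left them, time stands still between calls to the robot, and variables do not carry over. Pictures are saved under pics/ and viewed, at most 10 in all, crops included, and the job is handed in when it is done.

```bash
ls; mkdir -p pics; cat > h.py <<'E'
import numpy as np, cv2
from plant import get_obs, vision, workorder
from scipy.spatial.transform import Rotation as R
def cap(name,fn):
    o=get_obs(); c=vision.capture(name)
    if name=='wrist':
        T=np.eye(4);T[:3,:3]=R.from_euler('xyz',o['tcp_rot']).as_matrix();T[:3,3]=o['tool_pos']
        c['pose']=T@np.array(c['T_tool_cam'])
    np.save('pics/'+fn+'.npy',c,allow_pickle=True)
    cv2.imwrite('pics/'+fn+'.png',c['pixels'][:,:,::-1]); return c
def load(fn): return np.load('pics/'+fn+'.npy',allow_pickle=True).item()
def KD(c):
    f=210/np.tan(np.radians(c['vfov'])/2)
    return np.array([[f,0,c['cx']],[0,f,c['cy']],[0,0,1.]]),np.array(c['dist'],float)
def ray(c,uv):
    K,D=KD(c); P=np.array(c['pose'])
    p=cv2.undistortPoints(np.array([[uv]],float),K,D)[0,0]
    return P[:3,3],P[:3,:3]@np.array([p[0],-p[1],-1])
def onz(c,uv,z):
    o,d=ray(c,uv); return o+d*(z-o[2])/d[2]
def proj(c,X):
    K,D=KD(c);P=np.array(c['pose']);q=(np.atleast_2d(X)-P[:3,3])@P[:3,:3]
    return cv2.projectPoints(q*[1,-1,-1],np.zeros(3),np.zeros(3),K,D)[0][:,0]
E
python3 - <<'E'
from h import *
print(get_obs())
a=[]
for n in ('scene','side','wrist'):
    c=cap(n,n+'0'); print(n,c['vfov'],c['dist'],np.round(c['pose'],2).tolist())
E
```

```text
pics
{'time': 0.0, 'joint_positions': array([-1.46006549e-01,  3.42730765e-01,  1.52503647e+00, -3.86814376e-05,
        1.27535866e+00, -1.45987164e-01]), 'dq': array([-5.37459641e-04, -1.01569929e-03,  1.35778793e-05, -1.65483449e-04,
       -1.00977242e-03, -1.09034559e-03]), 'tau': array([ 7.61924657e-04, -4.31245601e+01, -2.44219762e+01,  7.17750052e-02,
        5.59406646e-02, -1.04314388e-04]), 'tool_pos': array([5.24594216e+02, 6.65947750e-02, 2.26033985e+02]), 'tcp_rot': array([-3.14007034e+00, -1.86444468e-04,  1.57078809e+00]), 'contact_force': array([-0.04843359,  0.44751465,  0.5274638 ]), 'moment': array([-0.01286075, -0.02568523,  0.00065037]), 'finger_force': 0.0, 'grip_width': 91.59388490693783}
scene 55.3224076065384 [-0.01613197  0.          0.          0.          0.        ] [[0.86, -0.34, 0.37, 1049.71], [0.5, 0.6, -0.62, -802.22], [-0.02, 0.72, 0.69, 1110.34], [0.0, 0.0, 0.0, 1.0]]
side 48.1014511414221 [-0.10169969  0.          0.          0.          0.        ] [[-0.88, 0.3, -0.38, -5.66], [-0.48, -0.51, 0.71, 1034.35], [0.02, 0.81, 0.59, 1075.85], [0.0, 0.0, 0.0, 1.0]]
wrist 61.91489609043509 [-0.06755525  0.          0.          0.          0.        ] [[1.0, 0.0, 0.0, 524.98], [-0.0, 0.97, 0.24, 65.36], [-0.0, -0.24, 0.97, 384.52], [0.0, 0.0, 0.0, 1.0]]
```

View pics/scene0.png

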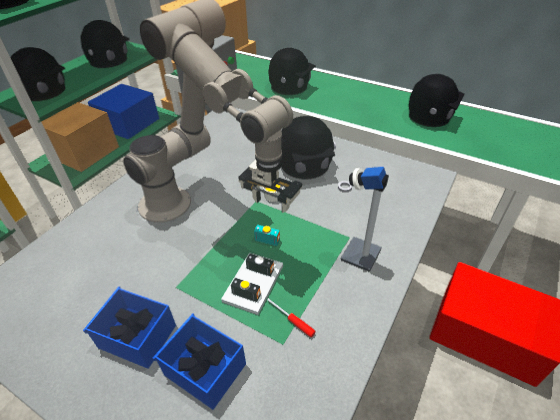

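View pics/side0.png

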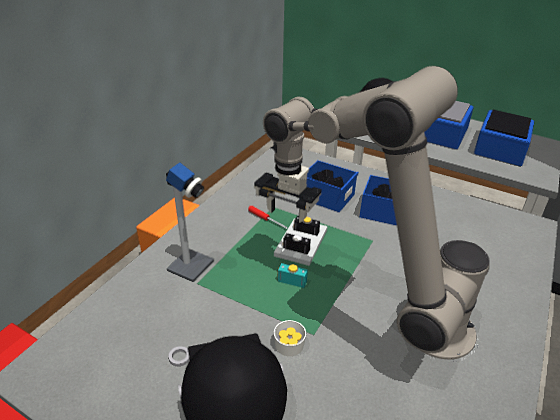

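View pics/wrist0.png

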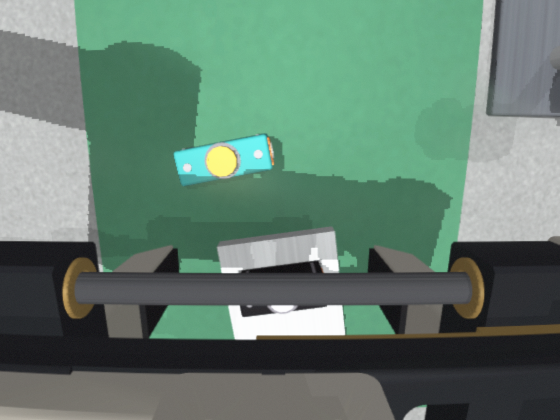

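Scene: the candidates are the black unit with yellow cap (scene 246,288), the black unit with white cap (259,264) and the turquoise look-alike (267,234). I choose (246,288), which is the side picture's (307,224). The inspection camera lens is at scene (355,178) and side (194,188). One montage of close crops follows.

```bash
python3 - <<'E'
from h import *
def cr(fn,x,y,w):
    h=w*3//4; s=400/w
    im=cv2.imread(f'pics/{fn}.png')[y:y+h,x:x+w]
    im=cv2.resize(im,(400,300),interpolation=cv2.INTER_CUBIC)
    for k in range(0,w,10):
        cv2.line(im,(int((k+.5)*s),0),(int((k+.5)*s),5),(0,0,255),1)
        if k%20==0: cv2.putText(im,str(x+k),(int((k+.5)*s),16),0,.35,(0,0,255))
    for k in range(0,h,10):
        cv2.line(im,(0,int((k+.5)*s)),(5,int((k+.5)*s)),(0,0,255),1)
        cv2.putText(im,str(y+k),(7,int((k+.5)*s)+4),0,.35,(0,0,255))
    return im
m=np.vstack([np.hstack([cr('scene0',215,250,80),cr('side0',265,210,80)]),np.hstack([cr('scene0',340,155,60),cr('side0',155,155,60)])])
cv2.imwrite('pics/m1.png',m)
E
```

```text
(no output)
```

View pics/m1.png

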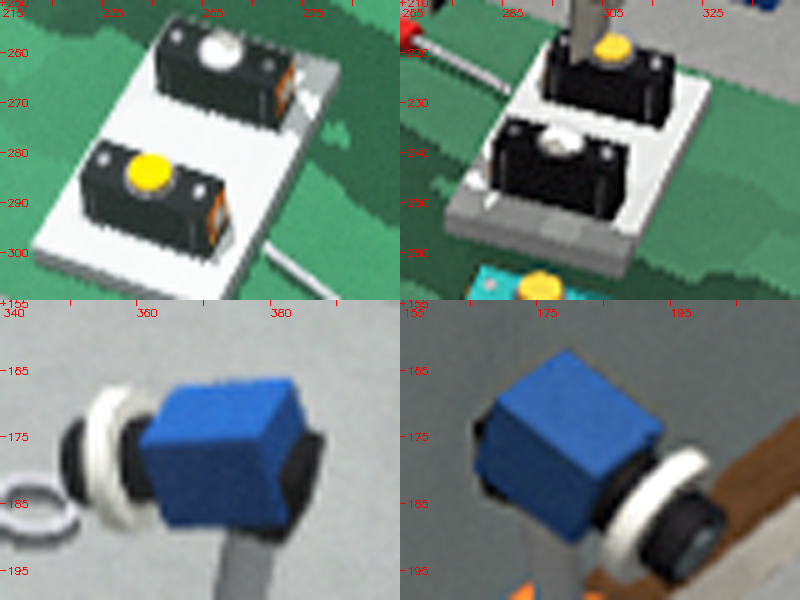

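Top crops: the black unit with the yellow cap and orange front is confirmed, cap centre at scene (244.5,283.9) and side (306.9,218.7). Bottom crops: lens front at scene ≈(350.5,178) and side ≈(199,190.5).

```bash
python3 - <<'E'
from h import *
s,d,w=load('scene0'),load('side0'),load('wrist0')
def tri(a,ua,b,ub):
    (o1,d1),(o2,d2)=ray(a,ua),ray(b,ub)
    t=np.linalg.lstsq(np.c_[d1,-d2],o2-o1,rcond=None)[0]
    p,q=o1+t[0]*d1,o2+t[1]*d2; return ((p+q)/2).round(1),np.linalg.norm(p-q).round(1)
print('cap',tri(s,(244.5,283.9),d,(306.9,218.7)), onz(s,(244.5,283.9),70),onz(d,(306.9,218.7),70))
print('lens',tri(s,(350.5,178),d,(199,190.5)))
print('nest far corners',onz(s,(220.9,298.5),20),onz(s,(282.5,262.5),20))
print('wrist nest +y bottom edge',onz(w,(218,238),0),onz(w,(335,229),0),'top',onz(w,(337,262),20))
print('base corner',onz(w,(490,115),10),onz(w,(497,0),10),onz(s,(342,254),10),onz(s,(356,240),10),onz(s,(382,248),10))
print('teal',onz(w,(221,160),60))
E
```

```text
cap (array([ 548. , -210.4,   68.1]), np.float64(0.8)) [ 548.5684542  -211.65241138   70.        ] [ 547.29223684 -207.70184116   70.        ]
lens (array([735.3, 142. , 324.7]), np.float64(5.8))
nest far corners [ 490.35084224 -268.73254398   20.        ] [588.85726127 -42.29094681  20.        ]
wrist nest +y bottom edge [460.59973515 -58.46603628   0.        ] [595.14957422 -47.70253518   0.        ] top [595.44164211 -80.15590961  20.        ]
base corner [754.44587028  80.66476953  10.        ] [749.75774449 194.36021584  10.        ] [750.56997604 102.78772712  10.        ] [767.9586825  190.06750929  10.        ] [865.05321284 199.64729717  10.        ]
teal [476.33021251  36.2575664   60.        ]
```

```bash
python3 -m pendant '{"dp":[[-0.03,0.003,0],[-0.06,0.006,0.01],[-0.09,0.01,0.02],[-0.12,0.015,0.027],[-0.15,0.02,0.027],[-0.18,0.023,0.027],[-0.21,0.023,0.027],[-0.21,0.023,0.027]],"rotation":[[0,0,-0.18],[0,0,-0.36],[0,0,-0.54],[0,0,-0.72],[0,0,-0.9],[0,0,-1.08],[0,0,-1.26],[0,0,-1.4]]}' 0.0
python3 -m pendant '{"dp":[[0,0,0],[0,0,0],[0,0,0],[0,0,0]],"rotation":[[0,0,-0.15],[0,0,-0.25],[0,0,-0.25],[0,0,-0.25]]}'
python3 - <<'E'
from h import *
cap('wrist','w1'); o=get_obs(); print(o['tool_pos'],o['tcp_rot'],o['joint_positions'])
cv2.imwrite('pics/w1b.png',cv2.resize(cv2.imread('pics/w1.png'),(800,600),interpolation=cv2.INTER_CUBIC))
E
```

```text
time: 1.15
tool_pos: [547.7, -212.1, 199.1]
tcp_rot: [-3.141, -0.001, 2.973]
contact_force: [-0.7, 0.3, -0.0]
grip_width: 16.6
finger_force: 0.0
time: 1.65
tool_pos: [548.0, -209.9, 199.6]
tcp_rot: [3.141, -0.0, -3.064]
contact_force: [-0.2, 0.5, -0.3]
grip_width: 0.3
finger_force: 0.0
[ 547.97084335 -209.91748799  199.61247631] [ 3.14148540e+00 -1.45952488e-04 -3.06393068e+00] [-4.96410578e-01  4.76634998e-01  1.38953669e+00  1.12840750e-05
  1.27560176e+00 -2.14487215e+00]
```

View pics/w1b.png

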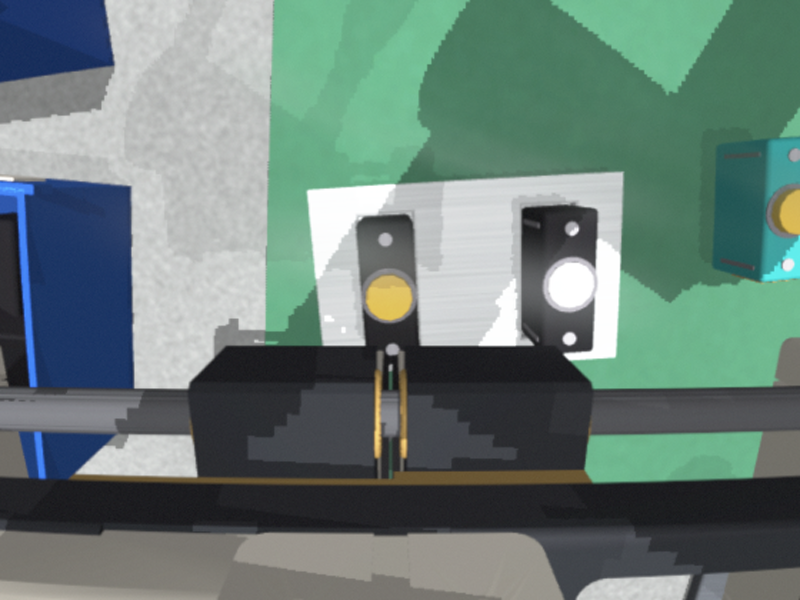

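The yellow cap is at (389,297) in the enlarged wrist view, its unit's screws at (385,240) and (392,350), and the nest's top corners at (307,190), (623,172) and (615,357).

```bash
python3 - <<'E'
from h import *
w=load('w1')
f=lambda u,z: onz(w,[(u[0]+.5)/1.42857-.5,(u[1]+.5)/1.42857-.5],z).round(1)
c=[f((389,297),z) for z in (69,70)];a,b=f((385,240),63),f((392,350),63)
print(c,a,b,(a+b)/2,np.degrees(np.arctan2(*(b-a)[1::-1])))
n=[f(u,20) for u in((307,190),(623,172),(615,357))];print(n)
print('nest yaw',np.degrees(np.arctan2(*(n[1]-n[0])[1::-1]))-90,np.degrees(np.arctan2(*(n[2]-n[1])[1::-1])),'centre',(n[0]+n[2])/2,[np.linalg.norm(n[i+1]-n[i]) for i in(0,1)])
c=f((570,284),65);a,b=f((572,229),63),f((569,339),63);print('white',c,(a+b)/2)
E
```

```text
[array([ 548.6, -210.7,   69. ]), array([ 548.3, -210.8,   70. ])] [ 515.8 -215.6   63. ] [ 583.4 -206.2   63. ] [ 549.6 -210.9   63. ] 7.916401722391899
[array([ 491.4, -269.6,   20. ]), array([462.7, -61.4,  20. ]), array([591.5, -43.3,  20. ])]
nest yaw 7.848657077017478 7.999276076161049 centre [ 541.45 -156.45   20.  ] [np.float64(210.1688131003266), np.float64(130.06556039167324)]
white [ 533.1 -102.7   65. ] [ 534.3 -101.4   63. ]
```

```bash
python3 -m pendant '{"dp":[[-0.001,-0.001,0.03],[-0.001,-0.001,0.06],[-0.001,-0.001,0.09],[-0.001,-0.001,0.11],[-0.001,-0.001,0.12],[-0.001,-0.001,0.124],[-0.001,-0.001,0.124]],"rotation":[[0,0,-0.06],[0,0,-0.06],[0,0,-0.06],[0,0,-0.06],[0,0,-0.06],[0,0,-0.06],[0,0,-0.06]]}'
python3 -m pendant '{"dp":[[0,0,0.001],[0,0,0.002],[0,0,0.003],[0,0,0.004],[0,0,0.005],[0,0,0.006],[0,0,0.007],[0,0,0.008]],"rotation":[[0,0,0],[0,0,0],[0,0,0],[0,0,0],[0,0,0],[0,0,0],[0,0,0],[0,0,0]]}'
```

```text
time: 2.58
tool_pos: [549.4, -211.1, 76.2]
tcp_rot: [-3.141, 0.001, -3.003]
contact_force: [0.4, 0.3, 0.3]
grip_width: 0.6
finger_force: 0.0
time: 3.58
tool_pos: [549.1, -210.9, 68.4]
tcp_rot: [-3.141, 0.0, -3.002]
contact_force: [-1.4, 0.8, 5.6]
grip_width: 0.4
finger_force: 3.0
```

Contact with the cap (about 6 N). Pressing on in small steps to the hard stop.

```bash
python3 -m pendant '{"dp":[[0,0,0.001],[0,0,0.002],[0,0,0.003],[0,0,0.003]],"rotation":[[0,0,0],[0,0,0],[0,0,0],[0,0,0]]}'
python3 -m pendant '{"dp":[[0,0,0.0005],[0,0,0.001],[0,0,0.001]],"rotation":[[0,0,0],[0,0,0],[0,0,0]]}'
```

```text
time: 4.08
tool_pos: [549.1, -210.9, 65.3]
tcp_rot: [-3.141, 0.0, -3.002]
contact_force: [-2.1, 1.6, 5.5]
grip_width: 0.4
finger_force: 2.5
time: 4.45
tool_pos: [549.2, -210.9, 65.2]
tcp_rot: [-3.141, 0.001, -3.002]
contact_force: [-4.5, 1.8, 11.3]
grip_width: 0.6
finger_force: 5.7
```

```bash
python3 -m pendant '{"dp":[[0,0,0.001],[0,0,0.002],[0,0,0.003],[0,0,0.003]],"rotation":[[0,0,0],[0,0,0],[0,0,0],[0,0,0]]}'
```

```text
time: 4.95
tool_pos: [549.3, -211.1, 64.9]
tcp_rot: [-3.14, 0.002, -3.002]
contact_force: [-10.4, 4.1, 30.6]
grip_width: 0.5
finger_force: 15.3
```

```bash
python3 -m pendant '{"dp":[[0,0,-0.01],[0,0,-0.03],[0,0,-0.05],[0,0,-0.05],[0,0,-0.05],[0,0,-0.05]],"rotation":[[0,0,0],[0,0,0],[0,0,0],[0,0,0],[0,0,0],[0,0,0]]}' 0.07
python3 -m pendant '{"dp":[[0,0,0.02],[0,0,0.04],[0,0,0.06],[0,0,0.072],[0,0,0.08],[0,0,0.08]],"rotation":[[0,0,0],[0,0,0],[0,0,0],[0,0,0],[0,0,0],[0,0,0]]}'
python3 -m pendant '{"dp":[[0,0,0],[0,0,0],[0,0,0],[0,0,0],[0,0,0],[0,0,0],[0,0,0],[0,0,0]],"rotation":[[0,0,0],[0,0,0],[0,0,0],[0,0,0],[0,0,0],[0,0,0],[0,0,0],[0,0,0]]}' 0.0
```

```text
time: 5.7
tool_pos: [548.6, -210.6, 109.6]
tcp_rot: [3.14, -0.001, -3.002]
contact_force: [0.7, 0.1, 0.5]
grip_width: 56.1
finger_force: 0.0
time: 6.45
tool_pos: [548.9, -210.8, 30.3]
tcp_rot: [3.141, -0.001, -3.002]
contact_force: [-0.0, -0.3, 1.0]
grip_width: 70.2
finger_force: 0.0
time: 7.45
tool_pos: [549.2, -210.9, 30.9]
tcp_rot: [-3.141, 0.0, -3.002]
contact_force: [-1.2, 0.8, 3.7]
grip_width: 33.7
finger_force: 30.0
```

Gripped (33.7 mm, 30 N). Lifting, then moving to look at the camera stand.

```bash
python3 -m pendant '{"dp":[[0,0,-0.005],[0,0,-0.015],[0,0,-0.03],[0,0,-0.07],[0,0,-0.12],[0,0,-0.17],[0,0,-0.22],[0,0,-0.27]],"rotation":[[0,0,0],[0,0,0],[0,0,0],[0,0,0],[0,0,0],[0,0,0],[0,0,0],[0,0,0]]}'
python3 -m pendant '{"dp":[[-0.01,0.025,0],[-0.02,0.05,0],[-0.03,0.075,0],[-0.04,0.1,0],[-0.05,0.125,0],[-0.06,0.15,0],[-0.07,0.175,0],[-0.08,0.2,0]],"rotation":[[0,0,0.15],[0,0,0.3],[0,0,0.45],[0,0,0.6],[0,0,0.75],[0,0,0.9],[0,0,1.05],[0,0,1.2]]}'
python3 -m pendant '{"dp":[[0,0,0],[0,0,0],[0,0,0],[0,0,0],[0,0,0]],"rotation":[[0,0,0.15],[0,0,0.3],[0,0,0.45],[0,0,0.5],[0,0,0.5]]}'
python3 - <<'E'
from h import *
cap('wrist','w2');cap('side','side2');cap('scene','scene2')
cv2.imwrite('pics/w2b.png',cv2.resize(cv2.imread('pics/w2.png'),(800,600),interpolation=cv2.INTER_CUBIC))
E
```

```text
time: 8.45
tool_pos: [548.7, -210.6, 303.6]
tcp_rot: [-3.141, 0.001, -3.002]
contact_force: [-0.2, -0.5, -2.8]
grip_width: 33.7
finger_force: 30.0
time: 9.45
tool_pos: [600.4, -0.8, 301.8]
tcp_rot: [3.141, 0.001, 2.076]
contact_force: [-0.2, -0.2, -2.0]
grip_width: 34.0
finger_force: 30.0
time: 10.07
tool_pos: [600.3, -1.7, 301.6]
tcp_rot: [3.141, 0.0, 1.581]
contact_force: [0.2, -0.5, -2.8]
grip_width: 33.4
finger_force: 30.0
```

View pics/w2b.png

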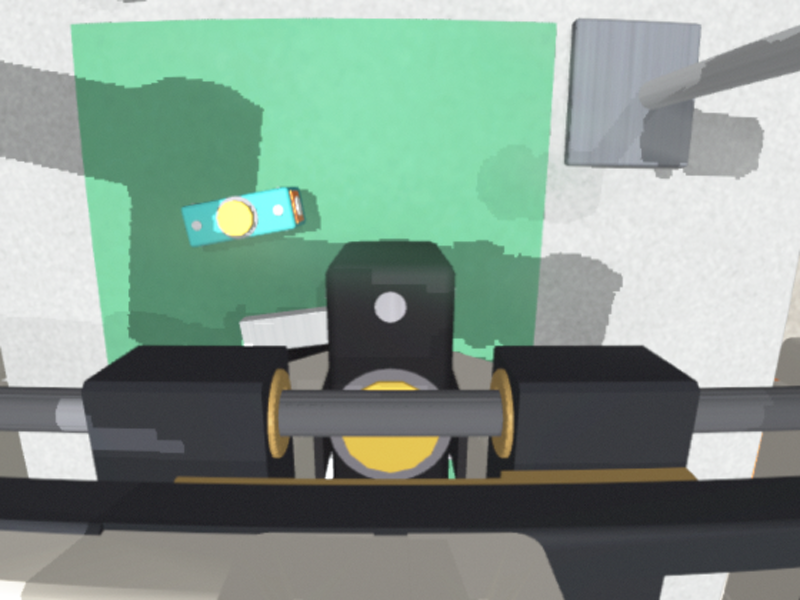

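The unit is held square in the gripper. The stand's base top face has enlarged-pixel corners (578,21), (699,25), (689,166) and (570,163). I fit the stand pose from these and check it against the lens in the fixed views.

```bash
cat > fit.py <<'E'
from h import *
from scipy.optimize import least_squares
w,s,d=load('w2'),load('scene0'),load('side0')
px=(np.array([(578,21),(699,25),(689,166),(570,163)])+.5)/1.42857-.5
# stand +x ~ world +x, image up = +y
loc=np.array([(15,60),(125,60),(125,-60),(15,-60)],float)
def pose(p):
    x,y,a=p[:3]; Rz=R.from_euler('z',a).as_matrix(); O=np.array([x,y,320.])
    H=Rz@R.from_euler('y',-25,degrees=True).as_matrix()
    # head -x looks 25deg down => head x points 25deg up
    return O,H,Rz
def corners(p):
    O,H,Rz=pose(p); return np.array([Rz@[a,b,0]+[p[0],p[1],p[3]] for a,b in loc])
def res(p,useL=True):
    r=(proj(w,corners(p))-px).ravel()
    if useL:
        O=pose(p)[0]
        r=np.r_[r,(proj(s,O)[0]-[350.5,178])*.7,(proj(d,O)[0]-[199.05,190.5])*.7]
    return np.r_[r,(p[3]-12)*.2]
if __name__=='__main__':
    for u in (False,True):
        q=least_squares(res,[735,142,0.05,12],args=(u,)).x
        O,H,Rz=pose(q); print(q.round(2),np.degrees(q[2]).round(2),res(q,True).round(1),'view',(O-165*H[:,0]).round(1))
        print(proj(s,O),proj(d,O))
    np.save('stand.npy',q)
    def ov(fn,c,x,y,w_):
        h=w_*3//4;k=400/w_
        im=cv2.resize(cv2.imread(f'pics/{fn}.png')[y:y+h,x:x+w_],(400,300),interpolation=cv2.INTER_CUBIC)
        t=np.linspace(0,2*np.pi,60)
        P=O+21*np.outer(np.cos(t),H[:,1])+21*np.outer(np.sin(t),H[:,2])
        L=[P,corners(q)]+[np.array([Rz@[85,a,z]+[q[0],q[1],0] for z in(12,300)]) for a in(-12,12)]
        for i,l in enumerate(L):
            l=((proj(c,l)-[x,y]+.5)*k); cv2.polylines(im,[np.int32(l)],i<2,(0,0,255),1)
        return im
    cv2.imwrite('pics/m2.png',np.vstack([np.hstack([ov('scene0',s,340,155,60),ov('side0',d,155,155,60)]),np.hstack([ov('scene0',s,330,170,80),ov('side0',d,160,200,100)])]))
E
python3 fit.py
```

```text
[7.4324e+02 1.4110e+02 2.0000e-02 2.9300e+00] 1.2 [-0.5 -0.5  1.3 -0.4 -0.5 -0.2 -0.2  1.2  2.1  1.4 -0.7  0.5 -1.8] view [593.7 138.  250.3]
[[353.54089677 179.94849954]] [[198.10684099 191.16111689]]
[7.4208e+02 1.4067e+02 2.0000e-02 5.0000e+00] 1.22 [-0.9 -0.7  1.3 -0.6 -0.5  0.  -0.5  1.5  1.8  1.3 -0.4  0.5 -1.4] view [592.6 137.5 250.3]
[[353.13947938 179.91097613]] [[198.51683191 191.20153629]]
```

View pics/m2.png

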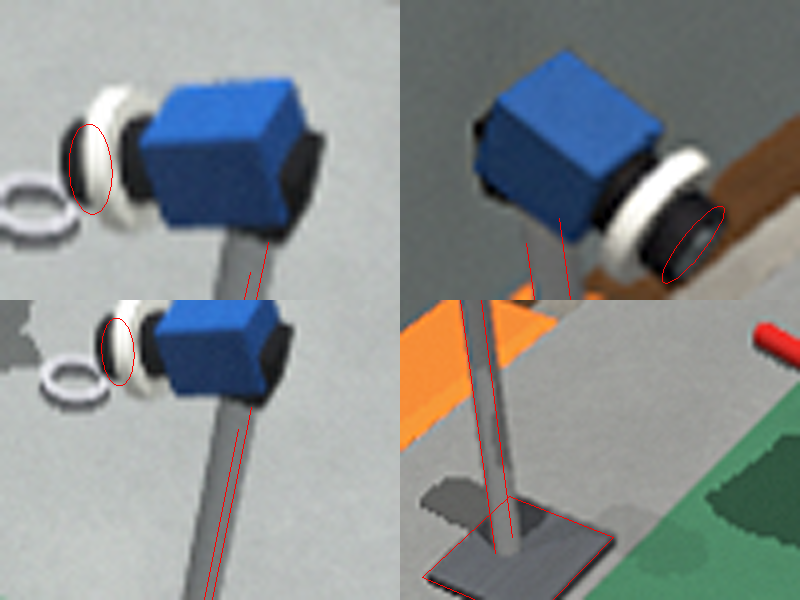

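The fit is within ~2 px but the scene view disagrees by some mm, so I take one better wrist look with the base more central.

```bash
python3 -m pendant '{"dp":[[0.01,0.02,-0.02],[0.02,0.04,-0.04],[0.02,0.05,-0.04],[0.02,0.05,-0.04],[0.02,0.05,-0.04],[0.02,0.05,-0.04]],"rotation":[[0,0,0],[0,0,0],[0,0,0],[0,0,0],[0,0,0],[0,0,0]]}'
python3 - <<'E'
from h import *
c=cap('wrist','w3'); o=get_obs();print(o['tool_pos'],o['tcp_rot'])
q=np.load('stand.npy'); 
from fit import corners
print(proj(c,corners(q)))
a=cv2.resize(cv2.imread('pics/w3.png')[60:235,360:560],(400,350),interpolation=cv2.INTER_CUBIC)
a=cv2.resize(cv2.imread('pics/w3.png')[0:225,340:560],(440,450),interpolation=cv2.INTER_CUBIC)
b=cv2.resize(cv2.imread('pics/scene0.png')[230:275,335:390],(330,270),interpolation=cv2.INTER_CUBIC)
m=np.zeros((450,780,3),np.uint8);m[:,:440]=a;m[:270,450:780]=b
cv2.imwrite('pics/m3.png',m)
E
```

```text
time: 10.98
tool_pos: [649.9, 18.6, 340.8]
tcp_rot: [-3.141, -0.0, 1.581]
contact_force: [0.5, 0.1, -2.5]
grip_width: 33.7
finger_force: 30.0
[649.97650082  18.65749655 340.88943666] [-3.14156311e+00  1.15045684e-05  1.58069145e+00]
[[354.99728484  38.03010925]
 [436.67425303  39.08600891]
 [430.25646025 130.54500197]
 [352.20209688 130.64172526]]
```

View pics/m3.png

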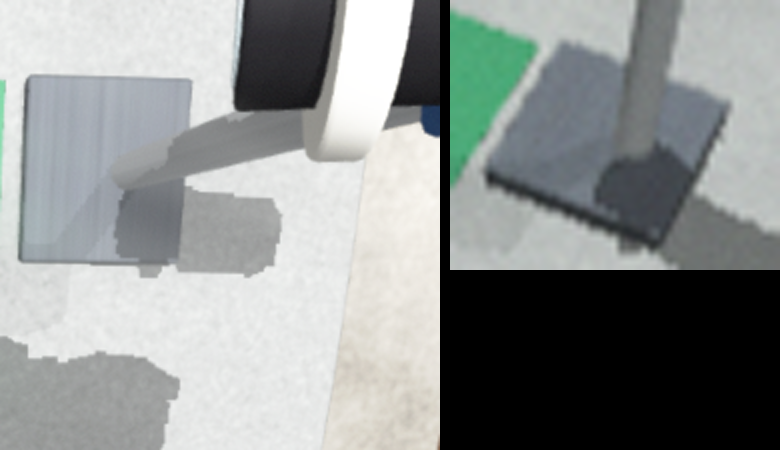

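w3: base corners (353.3,37.3), (435.3,39.3), (430.8,131.3), (350.3,129.8), and the bottom of the lens front rim at (457.3,53.8). Scene base corners: (353.8,236.6), (381.1,247.1), (368.8,269.6), (340.8,258.4). Refit with all of them.

```bash
cat > fit2.py <<'E'
from fit import *
w3=load('w3')
p3=np.array([(353.5,37.3),(435.3,39.3),(430.8,131.3),(350.6,129.8)])
ps=np.array([(353.8,236.6),(381.1,247.1),(368.8,269.6),(340.8,258.4)])
t=np.linspace(0,2*np.pi,720)
def res2(p,parts=False):
    O,H,_=pose(p)
    D=proj(w3,O+21*np.outer(np.cos(t),H[:,1])+21*np.outer(np.sin(t),H[:,2]))
    b=D[np.argmax(D[:,1])]
    r=dict(w2=(proj(w,corners(p))-px)*1.3,w3=(proj(w3,corners(p))-p3)*1.4,sb=(proj(s,corners(p))-ps)*3.2,
      sl=(proj(s,O)-[350.5,178])*3.2*.7,dl=(proj(d,O)-[199.05,190.5])*3*.7,rim=(b-[457.3,53.8])*.7)
    return r if parts else np.r_[np.concatenate([v.ravel() for v in r.values()]),(p[3]-10)*.3]
if __name__=='__main__':
    q=least_squares(res2,[740,142,0.02,10],loss='soft_l1',f_scale=2).x
    for k,v in res2(q,True).items(): print(k,v.round(1).tolist())
    O,H,_=pose(q);print(q.round(3),np.degrees(q[2]),'view',(O-165*H[:,0]).round(1)); np.save('stand.npy',q)
E
python3 fit2.py
```

```text
w2 [[-2.0, -3.0], [2.2, -1.9], [-1.2, 0.5], [-2.5, 1.5]]
w3 [[0.4, -0.7], [1.6, -1.0], [-2.1, -0.3], [-0.3, 1.0]]
sb [[-1.2, -0.2], [2.1, 0.2], [4.1, 2.1], [-0.8, 0.1]]
sl [[3.8, 3.5]]
dl [[0.7, 2.2]]
rim [-0.0, 1.9]
[7.38794e+02 1.40927e+02 1.40000e-02 1.04920e+01] 0.7795413522468141 view [589.3 138.9 250.3]
```

```bash
python3 -m pendant '{"dp":[[0.01,-0.025,0.005],[0.025,-0.05,0.01],[0.04,-0.075,0.02],[0.055,-0.095,0.03],[0.07,-0.11,0.04],[0.09,-0.12,0.05],[0.105,-0.12,0.06],[0.12,-0.12,0.06]],"rotation":[[0,0,-0.17],[0,0,-0.34],[0,0,-0.51],[0,0,-0.68],[0,0,-0.85],[0,0,-1.02],[0,0,-1.19],[0,0,-1.36]]}'
python3 -m pendant '{"dp":[[0,0,0],[0,0,0],[0,0,0],[0,0,0]],"rotation":[[0,0,-0.12],[0,0,-0.218],[0,0,-0.218],[0,0,-0.218]]}'
cat > goal.py <<'E'
from h import *
from fit import pose
O,H,_=pose(np.load('stand.npy')); H=R.from_euler('z',1,degrees=True).as_matrix()@R.from_euler('y',-25,degrees=True).as_matrix()
O=np.array([738.3,141,320.])
Rt=H@np.diag([-1,1,-1.]); m=O-165*H[:,0]; P=m+7.1*Rt[:,2]
o=get_obs();Rc=R.from_euler('xyz',o['tcp_rot']).as_matrix()
print('goal',P.round(1),'dp mm',(Rc.T@(P-o['tool_pos'])).round(1),'rot',R.from_matrix(Rc.T@Rt).as_rotvec().round(4))
E
python3 goal.py
```

```text
time: 12.02
tool_pos: [528.4, 137.9, 280.3]
tcp_rot: [-3.141, -0.001, 2.946]
contact_force: [0.2, 0.5, -2.5]
grip_width: 34.0
finger_force: 30.0
time: 12.52
tool_pos: [529.0, 137.5, 280.9]
tcp_rot: [3.142, 0.0, -3.126]
contact_force: [0.4, 0.3, -2.6]
grip_width: 33.9
finger_force: 30.0
goal [591.8 138.4 243.8] dp mm [-62.7   0.   37.1] rot [-0.0005 -0.4361 -0.0022]
```

```bash
python3 -m pendant '{"dp":[[-0.01,0,0.006],[-0.02,0,0.012],[-0.03,0,0.018],[-0.04,0,0.024],[-0.05,0,0.03],[-0.058,0,0.034],[-0.0625,0,0.037],[-0.0625,0,0.037]],"rotation":[[0,-0.07,0],[0,-0.14,0],[0,-0.21,0],[0,-0.28,0],[0,-0.35,0],[0,-0.4,0],[0,-0.436,0],[0,-0.436,0]]}'
python3 -m pendant '{"dp":[[0,0,0],[0,0,0],[0,0,0]],"rotation":[[0,0,0],[0,0,0],[0,0,0]]}'
python3 goal.py
cat > ov.py <<'E'
import sys
from h import *
n=sys.argv[1]
o=get_obs(); Rc=R.from_euler('xyz',o['tcp_rot']).as_matrix();P=np.array(o['tool_pos'])
U=Rc@np.diag([-1,1,-1.]); m=P-7.1*Rc[:,2]
t=np.linspace(0,2*np.pi,60); q=np.array([738.3,141,320.])
H=R.from_euler('z',1,degrees=True).as_matrix()@R.from_euler('y',-25,degrees=True).as_matrix()
disc=q+21*np.outer(np.cos(t),H[:,1])+21*np.outer(np.sin(t),H[:,2])
f=lambda x,y,z:m+U@[x,y,z-30]
L=[disc,[f(45,17,0),f(45,-17,0),f(45,-17,55),f(45,17,55)],[f(45,-17,55),f(45,17,55),f(-45,17,55),f(-45,-17,55)],[f(-45,17,0),f(45,17,0),f(45,17,55),f(-45,17,55)],[f(-45,-17,0),f(45,-17,0),f(45,-17,55),f(-45,-17,55)]]
ims=[]
for nm in('scene','side'):
    c=cap(nm,nm+n); g=proj(c,np.array([(q+m)/2]))[0]; x,y=int(g[0]-40),int(g[1]-50)
    im=cv2.imread(f'pics/{nm}{n}.png')[y:y+100,x:x+80]
    a=cv2.resize(im,(400,500),interpolation=cv2.INTER_CUBIC)
    for i in ([0,1,2,4] if nm=='scene' else [0,1,2,3]): cv2.polylines(a,[np.int32((proj(c,np.array(L[i]))-[x,y]+.5)*5)],True,(0,0,255) if i!=0 else (0,255,0),1)
    ims.append(a); print(nm,x,y)
cv2.imwrite(f'pics/ov{n}.png',np.hstack(ims))
E
python3 ov.py A
```

```text
time: 13.52
tool_pos: [590.9, 138.5, 243.2]
tcp_rot: [3.141, 0.434, -3.126]
contact_force: [0.4, -0.9, -2.8]
grip_width: 33.7
finger_force: 30.0
time: 13.9
tool_pos: [591.8, 138.6, 243.9]
tcp_rot: [3.141, 0.436, -3.125]
contact_force: [0.4, -0.1, -2.0]
grip_width: 33.7
finger_force: 30.0
goal [591.8 138.4 243.8] dp mm [ 0.  -0.2  0.1] rot [-0.0001 -0.0002 -0.0004]
scene 289 130
side 181 158
```

View pics/ovA.png

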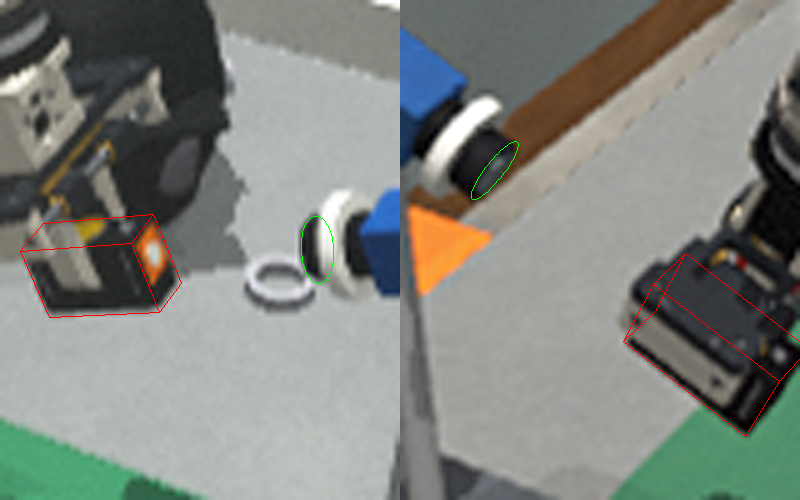

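In the overlays the held unit and the lens front match their predicted outlines in both views (within about 1 px), with no contact with the camera. Handing in.

```bash
python3 -c "
from h import *
o=get_obs();print(o['time'],abs(o['dq']).max(),o['grip_width'],o['finger_force']);print(workorder.close_job())"
```

```text
14.0 0.001666122087106045 34.00503235967099 29.998485445976257
the job is handed in; nothing more can be done
None
```

I pressed the yellow cap to its hard stop and lifted the unit out. I handed in at 14 s with the unit held still on the lens axis, orange face about 12 cm from the lens and square to it. The stand position behind that comes from camera fits good to 2–3 mm. No verdict came back.

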